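# Return a print case past the sprung flap

### The arm

A 6-joint arm with a two-finger parallel gripper is mounted at the origin on the work surface. World frame = base frame: x ahead of the robot, y to its left, z up, the work surface at z = 0. Lengths are in m, angles in rad, forces in N, time in s.
With the tool pointing down it reaches from about 0.35 to 0.775 m from the base axis. Payload 5.5 kg.
Tool frame: the origin (TCP) lies between the finger pads; the fingertips stand 19 mm ahead of it and the grasp point (between the pads) is the TCP; z points along the fingers, x is the direction in which the jaws open and shut, and the axes are right-handed (so a half turn about z gives the same grasp; the last joint's range is limited). The gripper opens to 85 mm and grips with 20 to 120 N. Pads are 22 mm wide; open, the fingers measure 114 mm over their backs; the gripper's body (76 mm by 85 mm) begins 54 mm behind the grasp point. The pads swing forward as they close: fully open they stand 13 mm farther back than shut.
Start: joints at [-1.445, 0.313, 0.046, 1.304, 0, 1.431], TCP at [0.151, -0.555, 0.25] pointing down, gripper open.
Joint ranges: [-2.76, 2.76], [-0.86, 1.69], [-1.03, 1.26], [-2.2, 2.34], [-1.47, 1.5], [-3.14, 3.14]. Speed limits (rad/s): [2.57, 2.57, 3.14, 3.14, 3.14, 3.14].

### API

Orientations are given as a unit quaternion [w, x, y, z].
In Python, from workcell import env gives the robot as it stands. The module is installed in compiled form; this text tells all that it offers.
- The arm moves only by the tool carry_out, never from a script. Its argument "steps" is a list of rows, each a list of 7 numbers: the gripper command: -1 is shut, 1 is fully open, values between are in proportion, then the shift along the tool's x, y, z in m, then the turn, a rotation vector about the tool's x, y, z in rad. A call has 1 to 20 rows; each row shifts and turns the commanded pose from where the row before left it, along the tool's axes as they then stand; what a row does not reach is not made up. A row lasts 1/8 s, in which the tool goes at most 62.5 mm and 10.7 degrees, less where a joint would pass 70% of its speed; a pose out of reach is approached as far as the arm can. A call with a gripper value outside its range is refused whole. The fingers move at their own pace and stop on an object; "grip_force" is the grip in N (left out, the last holds). Time passes only in rows, so rows that do not move let the fingers close. It gives the time, the measured TCP pose, the force and the opening at its end, in the units of the state.
- env.get_state(): the state, without advancing time (a new reading comes with each control period).
- env.read_camera(name): name is "scene" or "top"; returns a dict with "color" (400x640x3 uint8, red, green, blue), "K" (3x3 intrinsics, pixels), "dist" ([k1, k2, p1, p2, k3] as OpenCV has them; the pictures are not rectified), "R" (3x3) and "t" (3): a world point X has camera coordinates R X + t. Camera axes: x right, y down, z forward; pixel columns grow to the right and rows downward; lengths in m; the calibration is good to about 2 mm. A picture is of the moment at which its call begins. There is no depth.
- env.hand_in(): hands the job in, once; it reports no verdict.
The state is a dict: "clock": time; "joint_pos": joint angles; "qvel": joint speeds; "tau": joint torques, N m; "tcp_pos": TCP position; "orientation": TCP orientation; "wrist_force": force on the tool from outside, world axes, zero at the start; "ft_torque": the same for the moment, N m; "finger_gap": finger opening in m.
Only numpy, scipy, OpenCV 4.12 (cv2) and the standard library are available. Lean on these libraries where they do the work, as an engineer would, in place of code of your own. Each camera call takes 0.05 s, during which the arm holds its last target. There are 200 camera calls.

### The job

Return the grey case with the red grip to the return bay: slide it in through the mouth, letting its nose push the yellow spring flap open and hold it open, and on until it presses firmly but gently (at least 7 N, never above 20 N) against the red sprung buffer at the end, whose position you must find by feel. Then let go of it, so that it stays upright in the bay with the flap sprung shut behind it; never force the case against the bay, and leave the green case and everything else on the desk where they are.

Things in the scene. Friction and masses are not known exactly. Their poses are not given: they have to be found in the camera images.
- case_grip (a point): Grip of the GREY case with the RED grip, the one to return. The grip is an upright plate on the lid, 40 long (x) x 14 thick (y), from 50 to 105 mm above the case's underside; this point is on its centre line, 88 above the underside. Pinch it across the 14 mm (along y) from above.
- case: The grey case as a whole: closed box with half-round ends, 80 long (x) x 50 wide (y, ends of radius 25) x 50 high, with a black band, grip plate on its lid. Origin at the centre of its underside, z up. Either end may go first. Mass 0.2 to 0.45 kg.
- spare_grip (a point): The same point on a second case of the same shape, GREEN with a BLACK grip. It stays where it is. The two cases can stand in either of two places.
- rack: Return bay, grey steel, fixed to the desk. Origin: on the desk, on the bay's centre line, below the shut flap; x points into the bay (the way to push), y to its left, z up. Base 12 thick, felt on top (floor at z = 12), 92 wide, from x = -112 (open apron before the mouth) to 231. Bay from x = 0 to 231 between side walls with inner faces at y = -37 and +31 (one wall is clear).
- rack_slot (a point): Middle of the open slot along the top of the bay, at rack x = 112, y = 0, z = 70 (axes as the rack's). Two clear cover strips (z 66 to 70) leave this slot 26 wide (y from -13 to 13) over the bay's whole length. The grip travels in it with the fingers above z = 70; the case itself gets in only through the mouth.
- rack_mouth (a point): Middle of the mouth at floor level: rack x = 0, y = 0, z = 12 (axes as the rack's). Two guide plates, up to z = 47, flare out from the mouth to about x = -36, where they stand about 105 apart.
- flap (a joint): Angle (rad) of the yellow spring flap in the mouth: 0 shut, 1.57 open along the wall. Upright plate 62 wide, 46 high, 4 thick, on an upright hinge at rack x = 4, y = -35; opens only inward (+x). Spring: 1.3 N (shut) to 3.6 N (open) at its free edge. It rubs along the case, pushing it towards +y, and springs shut when the case's rear end is past about rack x = 61.
- flap_edge (a point): Middle of the flap's free upright edge; at rack x = 4, y = 27 while shut.
- buffer: Dark housing of the buffer at the bay's far end, fixed; origin on the bay floor at rack x = 213, axes as the rack's. A rod with a red head (36 wide, 26 high, middle 24 above the floor) sticks out of it towards the mouth, by an amount that differs each time and is not measured.
- buffer_base (a point): Front of the buffer housing, where the rod comes out: rack x = 199, z = 36. The free head's face is anywhere from rack x = 152 to 180. The head gives 1 mm per 3 N, 12 mm at most. Press it with at least 7 N for half a second to register the case, never above 20 N: feel for it slowly. When let go it springs back and may shift the case a few mm.
- loupe: Black loupe, a cylinder 44 across, 38 high, bystander; origin at its underside.
- paperweight: Green glass paperweight, 72 across, 38 high, bystander; origin at its underside.
- penpot: White pen pot, 72 across, 90 high, two pens up to 155, bystander; origin at its underside.
- stamp: Wooden hand stamp, 50 x 30, 66 high, bystander; origin at its underside.
- tape: Roll of brown tape lying flat, 72 across, 24 high, bystander; origin at its underside.
- notebook: Red notebook, 130 x 95 x 16, bystander; origin at its underside.
There are look-alikes about, which are no part of the job. Leave any pink or purple look-alike of the case alone.

How it is judged:
By the outcome, as a careful person would: the job done as asked, in the order asked, and still so for the second after the job is handed in, with the robot touching nothing.
It also fails if it takes over 51 s, if anything falls off the work surface, if the arm or the gripper's body presses on something with over 40 N, if the wrist force passes 120 N, or if a joint passes its speed limit or range.

## Working session

There is one attempt and no reset: what is moved stays moved. The work goes in short steps, Python scripts to look and compute and a tool call to move; the robot and the scene stay as the last step left them, time stands still between calls to the robot, and variables do not carry over. Pictures are saved under pics/ and viewed, about 8 in all and at most 12, crops included, and the job is handed in when it is done.

Besides the shell and the picture viewer there is one more tool, called after ">>>" as a command line: name --pt "numbers of a row" for each row, then --argument value for the rest. carry_out: Moves the arm, as the interface text tells. Its arguments: {"type":"object","properties":{"steps":{"type":"array","items":{"type":"array","items":{"type":"number"}}},"grip_force":{"type":"number"}},"required":["steps"]}

```bash
mkdir -p pics; cat > h.py <<'E'
import numpy as np, cv2
from workcell import env
def cam(n):
    c=env.read_camera(n); c['K']=np.array(c['K']);c['R']=np.array(c['R']);c['t']=np.array(c['t']);c['dist']=np.array(c['dist'],float);return c
def save(c,f,box=None,s=1):
    im=cv2.cvtColor(np.array(c['color']),cv2.COLOR_RGB2BGR)
    if box: im=im[box[1]:box[3],box[0]:box[2]]
    cv2.imwrite('pics/'+f,cv2.resize(im,None,fx=s,fy=s,interpolation=cv2.INTER_CUBIC))
def ray(c,p):
    u=cv2.undistortPoints(np.array([[p]],float),c['K'],c['dist'])[0,0]
    o=-c['R'].T@c['t']; d=c['R'].T@np.array([u[0],u[1],1.]); return o,d/np.linalg.norm(d)
def onz(c,p,z):
    o,d=ray(c,p); return o+d*(z-o[2])/d[2]
def tri(c1,p1,c2,p2):
    o1,d1=ray(c1,p1);o2,d2=ray(c2,p2)
    s=np.linalg.lstsq(np.stack([d1,-d2],1),o2-o1,rcond=None)[0]
    a,b=o1+s[0]*d1,o2+s[1]*d2; return (a+b)/2,np.linalg.norm(a-b)
def proj(c,X): return cv2.projectPoints(np.atleast_2d(np.array(X,float)),cv2.Rodrigues(c['R'])[0],c['t'],c['K'],c['dist'])[0][:,0]
E
python3 - <<'E'
from h import *
a=cam('scene');b=cam('top');save(a,'s1.png',s=1.25);save(b,'t1.png',s=1.25)
for c in(a,b):print(-c['R'].T@c['t'],c['K'][0,0])
s=env.get_state();print({k:np.round(v,4) for k,v in s.items()})
E
```

```text
[1.04622538 0.73390336 0.99696662] 470.60451637473415
[0.37356245 0.00844886 1.1268203 ] 406.16808164691656
{'clock': np.float64(0.1), 'joint_pos': array([-1.4446,  0.3139,  0.0451,  1.3036,  0.    ,  1.4312]), 'qvel': array([-0.0003, -0.0019,  0.0021,  0.0018, -0.0009, -0.0009]), 'tau': array([ 1.90000e-03, -4.81729e+01,  2.99242e+01,  1.29000e-02,
       -1.00000e-04,  0.00000e+00]), 'tcp_pos': array([ 0.151 , -0.5544,  0.2495]), 'orientation': array([-6.000e-04,  7.946e-01, -6.072e-01, -6.000e-04]), 'wrist_force': array([0.3665, 1.0109, 0.7633]), 'ft_torque': array([-0.005 ,  0.0206, -0.0054]), 'finger_gap': np.float64(0.0856)}
```

View pics/s1.png

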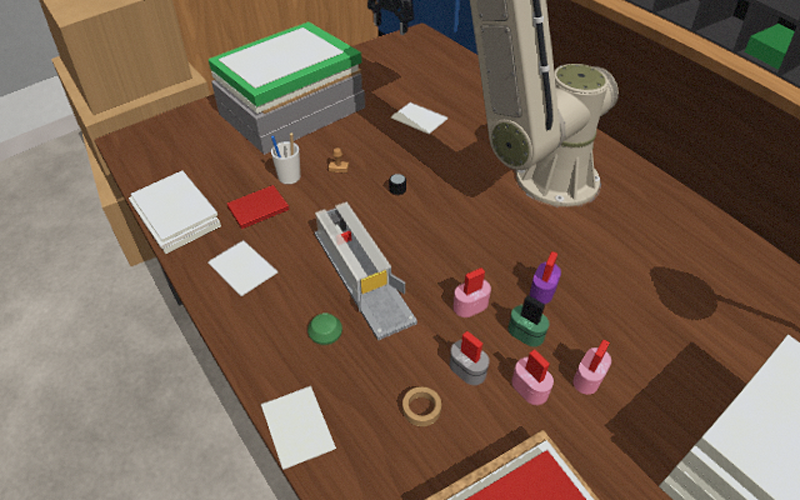

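View pics/t1.png

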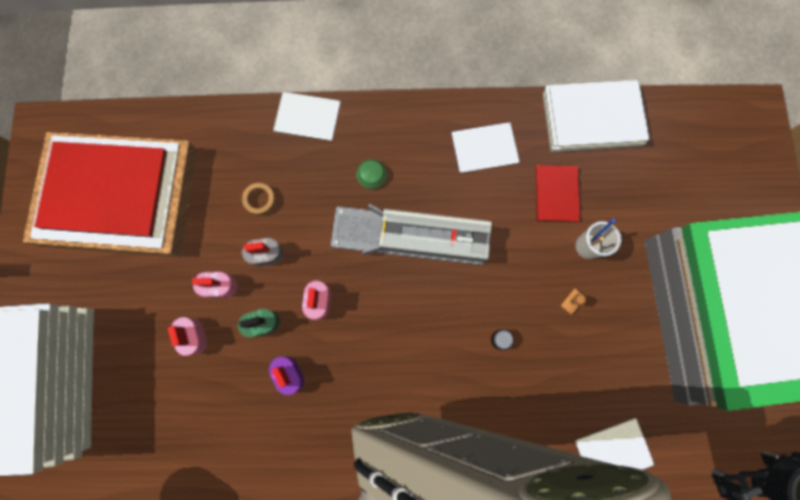

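The scene view (800x500) shows the grey case with its red grip at about (470,357) and the bay from (390,325) on the apron to (335,210). In the top view the case is at (261,250) and the bay runs from (335,228) to (490,245). Next I'll view close crops of both.

```bash
python3 - <<'E'
from h import *
a=cam('scene');b=cam('top')
ca=np.array(a['color'])[150:320,240:440];cb=np.array(b['color'])[150:225,185:405]
f=lambda x,s:cv2.cvtColor(cv2.resize(x,None,fx=s,fy=s,interpolation=cv2.INTER_CUBIC),cv2.COLOR_RGB2BGR)
cv2.imwrite('pics/s2.png',f(ca,3.5));cv2.imwrite('pics/t2.png',f(cb,3.6))
def masks(c,box):
    im=np.array(c['color']);h=cv2.cvtColor(im,cv2.COLOR_RGB2HSV);x0,y0,x1,y1=box
    m=(((h[...,0]<8)|(h[...,0]>172))&(h[...,1]>170)&(h[...,2]>110)).astype(np.uint8);z=np.zeros_like(m);z[y0:y1,x0:x1]=m[y0:y1,x0:x1]
    n,l,s,ce=cv2.connectedComponentsWithStats(z)
    for i in range(1,n):
        if s[i,4]>8:print(s[i],ce[i].round(1),cv2.minAreaRect(np.argwhere(l==i)[:,::-1].astype(np.float32)))
masks(a,(355,260,400,295));print();masks(b,(190,185,230,215));print();masks(b,(350,170,390,210));masks(a,(260,180,290,200))
E
```

```text
[369 265  18  25 253] [377.1 276.1] ((376.54095458984375, 276.4508056640625), (22.15038299560547, 16.132648468017578), 39.80556869506836)

[194 195  17   6  80] [202.5 197.3] ((202.0, 197.5), (5.0, 16.0), 90.0)

[362 185   2   6  11] [362.5 187.3] ((362.5, 187.5), (5.0, 1.0), 90.0)
[273 185   8   8  29] [276.5 187.9] ((277.0, 187.5), (6.363961219787598, 6.363960266113281), 45.0)
```

View pics/s2.png

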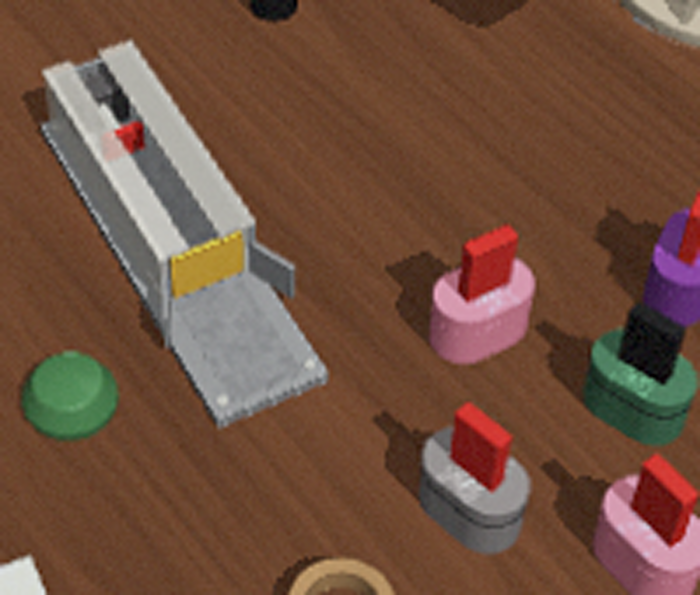

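View pics/t2.png

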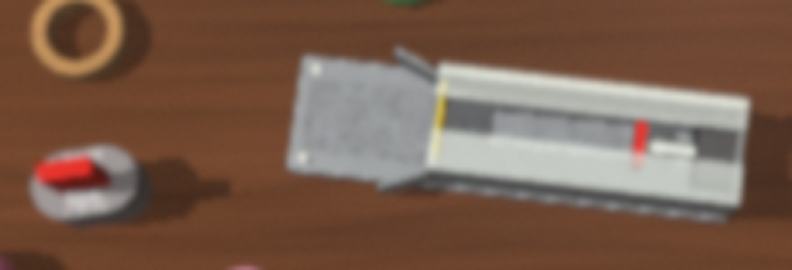

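The crops show the grey case standing clear, roughly parallel to the bay. The apron corners are at top-crop (305,57) and (289,170), the slot edges run (443,97)-(745,133), and the red buffer head is at (641,137).

```bash
python3 - <<'E'
from h import *
from scipy.optimize import least_squares
a=cam('scene');b=cam('top')
S=lambda x,y:(240+(x+.5)/3.5-.5,150+(y+.5)/3.5-.5)
T=lambda x,y:(185+(x+.5)/3.6-.5,150+(y+.5)/3.6-.5)
for n,p,q in [('apronL',S(218,412),T(305,57)),('apronR',S(325,370),T(289,170)),('strip out far R',S(130,41),T(742,207)),('out mouth R',S(254,222),T(430,165)),('out far L',S(47,68),T(750,98)),('out mouth L',S(163,258),T(440,63))]:
    X,e=tri(a,p,b,q);print(n,X.round(4),round(e*1e3,1))
# rack pose from points: (rack xyz, cam, pixel)
P=[((-112,46,12),a,S(218,412)),((-112,-46,12),a,S(325,370)),((-112,46,12),b,T(305,57)),((-112,-46,12),b,T(289,170)),
((0,13,70),b,T(443,97)),((231,13,70),b,T(746,133)),((0,-13,70),b,T(437,131)),((231,-13,70),b,T(742,160))]
def W(q,X):
    X=np.array(X)/1e3;c,s=np.cos(q[2]),np.sin(q[2]);return np.array([q[0]+c*X[0]-s*X[1],q[1]+s*X[0]+c*X[1],X[2]])
f=lambda q:np.concatenate([proj(c,W(q,X))[0]-np.array(p) for X,c,p in P])
r=least_squares(f,[.5,.05,-1.6]);print('rack',r.x,np.degrees(r.x[2]));print(r.fun.reshape(-1,2).round(2))
q=r.x
# buffer head in rack frame
Xh=onz(b,T(641,124),.049);print('head',[(np.cos(q[2])*d[0]+np.sin(q[2])*d[1]).round(4) for d in [Xh[:2]-q[:2]]])
# grip: top-face corners
for c,nm,box in((a,'s',(355,260,400,295)),(b,'t',(190,185,230,215))):
    im=np.array(c['color']);h=cv2.cvtColor(im,cv2.COLOR_RGB2HSV);m=(((h[...,0]<8)|(h[...,0]>172))&(h[...,1]>150)).astype(np.uint8)
    x0,y0,x1,y1=box;v=im[y0:y1,x0:x1]
# top view: clicks of grip top corners & case outline centre
for n,p in(('grip TL',T(35,163)),('grip top R',T(92,157)),('grip BL',T(40,187)),('grip BR',T(97,180))):print(n,onz(b,p,.105).round(4))
X,e=tri(a,S(462,405),b,T(36,164));print('tri1',X.round(4),e)
X,e=tri(a,S(511,436),b,T(92,158));print('tri2',X.round(4),e)
z=np.hstack([cv2.resize(np.array(c['color'])[y0:y1,x0:x1],(390,390*(y1-y0)//(x1-x0)),interpolation=cv2.INTER_CUBIC)[:380] if 0 else cv2.copyMakeBorder(cv2.resize(np.array(c['color'])[y0:y1,x0:x1],None,fx=8,fy=8,interpolation=cv2.INTER_CUBIC),0,480-8*(y1-y0),0,0,cv2.BORDER_CONSTANT) for c,(x0,y0,x1,y1) in((a,(350,260,400,315)),(b,(185,180,235,220)))])
cv2.imwrite('pics/g.png',z[...,::-1])
E
```

```text
apronL [0.6793 0.1479 0.0176] 1.2
apronR [0.591  0.1605 0.0124] 0.6
strip out far R [ 0.5439 -0.1793  0.0669] 1.1
out mouth R [0.5793 0.0501 0.0697] 3.9
out far L [ 0.6224 -0.187   0.0739] 5.9
out mouth L [0.6558 0.0415 0.0722] 4.4
rack [ 0.61979878  0.04299093 -1.70710787] -97.8100760840316
[[-0.63  1.41]
 [ 0.51 -0.26]
 [ 0.19  0.25]
 [ 0.2   0.49]
 [-1.09 -0.23]
 [ 0.87 -0.82]
 [-0.58 -0.24]
 [ 1.2   1.21]]
head [np.float64(0.1527)]
grip TL [0.5823 0.3306 0.105 ]
grip top R [0.5857 0.2896 0.105 ]
grip BL [0.5648 0.3264 0.105 ]
grip BR [0.5688 0.2855 0.105 ]
tri1 [0.5842 0.3125 0.1344] 0.023587776897035295
tri2 [0.5744 0.3079 0.0903] 0.03949352508475119
```

View pics/g.png

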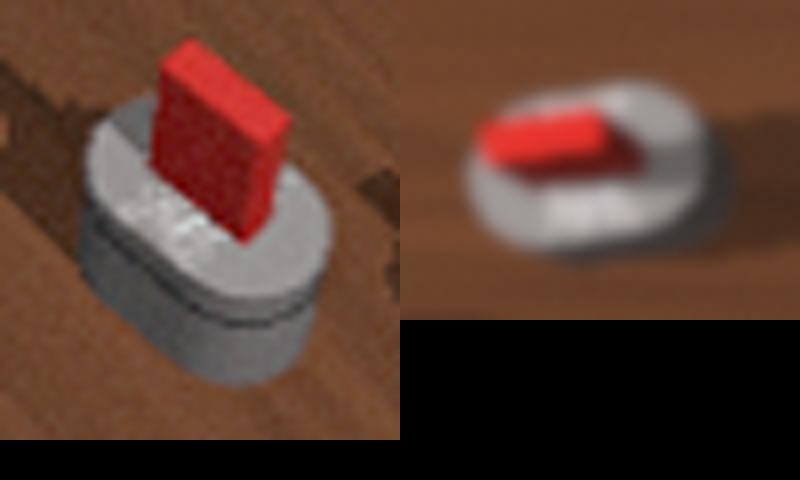

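```bash
python3 - <<'E'
from h import *
a=cam('scene');b=cam('top')
S=lambda x,y:(350+(x+.5)/8-.5,260+(y+.5)/8-.5)
T=lambda x,y:(185+(x-400+.5)/8-.5,180+(y+.5)/8-.5)
C=[]
for s,t in(((265,141),(478,124)),((160,62),(598,110)),((290,120),(490,167)),((190,40),(608,149))):
    X,e=tri(a,S(*s),b,T(*t));print(X.round(4),round(e*1e3,1),onz(a,S(*s),.105).round(4),onz(b,T(*t),.105).round(4));C.append((onz(a,S(*s),.105),onz(b,T(*t),.105)))
C=np.array(C);print('centre a,b',C.mean(0).round(4))
for k in(0,1):
    d=C[1,k]-C[0,k]+C[3,k]-C[2,k];print('yaw',np.degrees(np.arctan2(d[1],d[0])),np.linalg.norm(d)/2)
# lid outline & ground outline in scene: base plan check with top lid extremes, z=.05
for t in((465,175),(708,150),(590,80),(575,250)):print(onz(b,T(*t),.05).round(4))
s=env.get_state();print(s['clock'],s['wrist_force'])
E
```

```text
[0.5807 0.3308 0.1073] 2.1 [0.5787 0.3304 0.105 ] [0.582  0.3307 0.105 ]
[0.5855 0.2918 0.1052] 0.2 [0.5853 0.2918 0.105 ] [0.5856 0.2918 0.105 ]
[0.5676 0.3276 0.1027] 1.6 [0.5682 0.3292 0.105 ] [0.5678 0.3264 0.105 ]
[0.5727 0.2894 0.1027] 1.4 [0.5733 0.291  0.105 ] [0.5727 0.2883 0.105 ]
centre a,b [[0.5764 0.3106 0.105 ]
 [0.577  0.3093 0.105 ]]
yaw -81.3320490442257 0.03886909329951347
yaw -83.63388202644505 0.03872769330024087
[0.5757 0.3519 0.05  ]
[0.5822 0.2692 0.05  ]
[0.6075 0.3101 0.05  ]
[0.549  0.3137 0.05  ]
0.4 [-0.12413461  0.74748587 -0.84602618]
```

>>> carry_out --pt "0.2 0 0 0 0 0 -0.1795" --pt "0.2 0 0 0 0 0 -0.1795" --pt "0.2 0 0 0 0 0 -0.1795" --pt "0.2 0 0 0 0 0 -0.1795" --pt "0.2 0 0 0 0 0 -0.1795" --pt "0.2 0 0 0 0 0 -0.1795" --pt "0.2 0 0 0 0 0 -0.1795" --pt "0.2 0 0 0 0 0 -0.1795" --grip_force 40

```text
clock: 1.4
tcp_pos: [0.151, -0.5549, 0.2503]
orientation: [0.0, 0.998, 0.068, 0.0]
wrist_force: [0.2, -0.5, -0.8]
finger_gap: 0.0515
```

```bash
cat >> h.py <<'E'
from scipy.spatial.transform import Rotation as Ro
def go(target,yawx):
    s=env.get_state();q=np.array(s['orientation']);R=Ro.from_quat(q[[1,2,3,0]])
    t=np.radians(yawx);G=np.array([[np.cos(t),np.sin(t),0],[np.sin(t),-np.cos(t),0],[0,0,-1]])
    print('t',round(float(s['clock']),2),'tcp',s['tcp_pos'].round(4),'xang',np.degrees(np.arctan2(*R.as_matrix()[[1,0],0])).round(2),'gap',round(float(s['finger_gap']),4),'F',s['wrist_force'].round(2),
     '\nshift in present tool axes',(R.inv().apply(np.array(target)-s['tcp_pos'])).round(4),'turn',(R.inv()*Ro.from_matrix(G)).as_rotvec().round(4))
E
python3 - <<'E'
from h import *
go([.577,.310,.22],7.5)
a=cam('scene');b=cam('top')
t=cv2.resize(np.array(b['color'])[165:212,265:395],None,fx=6,fy=6,interpolation=cv2.INTER_CUBIC)
s=cv2.resize(np.array(a['color'])[165:275,250:340],None,fx=2.8,fy=2.8,interpolation=cv2.INTER_CUBIC)
s=cv2.copyMakeBorder(s,0,0,0,t.shape[1]-s.shape[1],cv2.BORDER_CONSTANT)
cv2.imwrite('pics/r.png',np.vstack([t,s])[...,::-1])
E
```

```text
t 1.4 tcp [ 0.151  -0.5549  0.2503] xang 7.84 gap 0.0515 F [ 0.16 -0.49 -0.82] 
shift in present tool axes [ 0.54   -0.7986  0.0302] turn [0.0001 0.     0.006 ]
```

View pics/r.png

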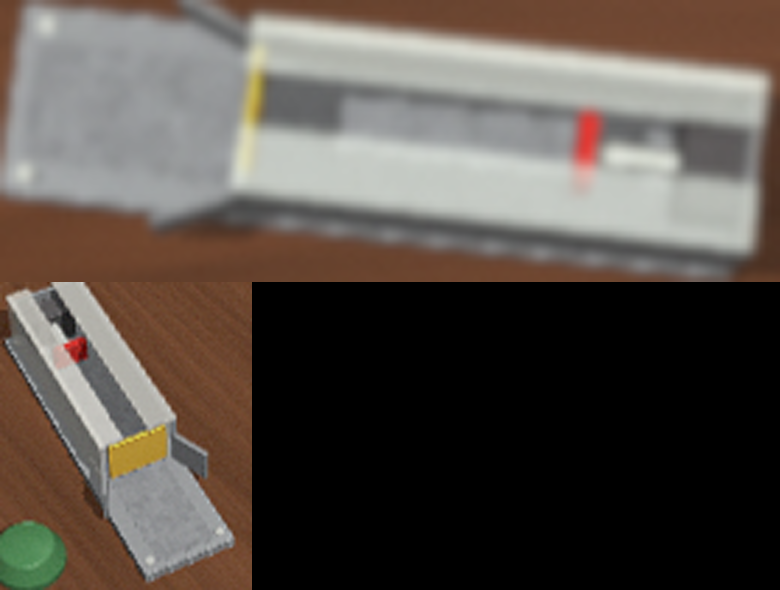

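```bash
python3 - <<'E'
from h import *
b=cam('top');T=lambda x,y:(265+(x+.5)/6-.5,165+(y+.5)/6-.5)
U1,U2,L1,L2=[onz(b,T(*p),.07) for p in((265,73),(760,127),(242,125),(752,180))]
m1,m2=(U1+L1)/2,(U2+L2)/2;d=(m2-m1)[:2];L=np.linalg.norm(d);d/=L;n=np.array([-d[1],d[0]])
print('slot',m1.round(4),m2.round(4),'len',L,'yaw',np.degrees(np.arctan2(d[1],d[0])),'widths',(U1-L1)[:2]@n,(U2-L2)[:2]@n)
o=m2[:2]-d*.231
A=[onz(b,T(*p),.012)[:2] for p in((25,5),(5,193))]
print('origin from far end',o.round(4));
for X in A+[onz(b,T(578,135),.049)[:2]]: print('in rack',((X-o)@d).round(4),((X-o)@n).round(4))
e=A[0]-A[1];print('apron yaw',np.degrees(np.arctan2(e[1],e[0]))-90)
E
```

```text
slot [0.6197 0.0408 0.07  ] [ 0.5895 -0.1812  0.07  ] len 0.22412595910686758 yaw -97.74772232315601 widths 0.024693598747938778 0.024307155583963607
origin from far end [0.6206 0.0476]
in rack -0.1096 0.0466
in rack -0.1067 -0.0443
in rack 0.1534 0.0043
apron yaw -95.92846915296249
```

>>> carry_out --pt "0.2 0.03 -0.0444 0.0017 0 0 0" --pt "0.2 0.03 -0.0444 0.0017 0 0 0" --pt "0.2 0.03 -0.0444 0.0017 0 0 0" --pt "0.2 0.03 -0.0444 0.0017 0 0 0" --pt "0.2 0.03 -0.0444 0.0017 0 0 0" --pt "0.2 0.03 -0.0444 0.0017 0 0 0" --pt "0.2 0.03 -0.0444 0.0017 0 0 0" --pt "0.2 0.03 -0.0444 0.0017 0 0 0" --pt "0.2 0.03 -0.0444 0.0017 0 0 0" --pt "0.2 0.03 -0.0444 0.0017 0 0 0" --pt "0.2 0.03 -0.0444 0.0017 0 0 0" --pt "0.2 0.03 -0.0444 0.0017 0 0 0" --pt "0.2 0.03 -0.0444 0.0017 0 0 0" --pt "0.2 0.03 -0.0444 0.0017 0 0 0" --pt "0.2 0.03 -0.0444 0.0017 0 0 0" --pt "0.2 0.03 -0.0444 0.0017 0 0 0" --pt "0.2 0.03 -0.0444 0.0017 0 0 0" --pt "0.2 0.03 -0.0444 0.0017 0 0 0" --pt "0.2 0 0 0 0 0 0.006" --pt "0.2 0 0 0 0 0 0"

```text
clock: 4.05
tcp_pos: [0.5815, 0.3079, 0.2191]
orientation: [0.0, 0.998, 0.062, -0.001]
wrist_force: [0.4, -0.9, -0.2]
finger_gap: 0.0513
```

```bash
python3 - <<'E'
from h import *
go([.577,.310,.089],7.5)
E
```

```text
t 4.05 tcp [0.5815 0.3079 0.2191] xang 7.08 gap 0.0513 F [ 0.35 -0.94 -0.23] 
shift in present tool axes [-0.0041 -0.0028  0.1301] turn [ 0.0007  0.0013 -0.0073]
```

>>> carry_out --pt "0.2 -0.004 -0.003 0.02 0 0 -0.007" --pt "0.2 0 0 0.03 0 0 0" --pt "0.2 0 0 0.03 0 0 0" --pt "0.2 0 0 0.03 0 0 0" --pt "0.2 0 0 0.021 0 0 0" --pt "0.2 0 0 0 0 0 0" --pt "-0.3 0 0 0 0 0 0"

```text
clock: 4.92
tcp_pos: [0.5782, 0.3099, 0.0903]
orientation: [-0.0, 0.998, 0.065, 0.001]
wrist_force: [-0.8, 0.2, -0.5]
finger_gap: 0.0339
```

```bash
python3 - <<'E'
from h import *
go([.577,.310,.088],7.5)
a=cam('scene');b=cam('top')
f=lambda x,s:cv2.resize(x,None,fx=s,fy=s,interpolation=cv2.INTER_CUBIC)
s=f(np.array(a['color'])[235:315,335:425],5);t=f(np.array(b['color'])[170:250,180:235],5)
cv2.imwrite('pics/p.png',np.hstack([s,t])[...,::-1])
E
```

```text
t 4.92 tcp [0.5782 0.3099 0.0903] xang 7.47 gap 0.0339 F [-0.77  0.19 -0.48] 
shift in present tool axes [-0.0012 -0.0003  0.0023] turn [-0.0003 -0.0017 -0.0005]
```

View pics/p.png

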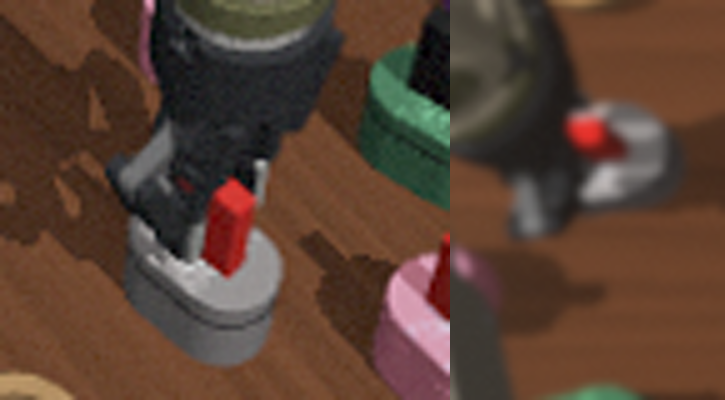

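The fingers straddle the red grip near its middle (scene crop red at (230,225), a finger on each side). Closing now.

>>> carry_out --pt "-0.3 -0.001 0 0.002 0 0 0" --pt "-1 0 0 0 0 0 0" --pt "-1 0 0 0 0 0 0" --pt "-1 0 0 0 0 0 0" --pt "-1 0 0 0 0 0 0" --pt "-1 0 0 0 0 0 0" --grip_force 50

```text
clock: 5.78
tcp_pos: [0.5766, 0.3104, 0.0869]
orientation: [-0.0, 0.998, 0.066, 0.0]
wrist_force: [-1.1, 0.3, 5.1]
finger_gap: 0.0134
```

>>> carry_out --pt "-1 0 0 -0.02 0 0 0" --pt "-1 0 0 -0.03 0 0 0" --pt "-1 0 0 -0.02 0 0 0" --pt "-1 0 0 0 0 0 0" --pt "-1 0 0 0 0 0 0"

```text
clock: 6.4
tcp_pos: [0.5759, 0.31, 0.1548]
orientation: [0.0, 0.998, 0.066, -0.001]
wrist_force: [1.2, -1.2, -4.7]
finger_gap: 0.0135
```

```bash
python3 - <<'E'
from h import *
o=np.array([.620,.044]);y=np.radians(-97.9);d=np.array([np.cos(y),np.sin(y)])
print(o-.075*d)
go([*(o-.075*d),.160],-7.9)
E
```

```text
[0.63030834 0.11828821]
t 6.4 tcp [0.5759 0.31   0.1548] xang 7.56 gap 0.0135 F [ 1.24 -1.24 -4.66] 
shift in present tool axes [ 0.0286  0.1972 -0.0051] turn [0.0011 0.0023 0.2698]
```

>>> carry_out --pt "-1 0.005 0.025 0 0 0 0" --pt "-1 0.006 0.045 0 0 0 0" --pt "-1 0.006 0.045 0 0 0 0" --pt "-1 0.006 0.045 0 0 0 0" --pt "-1 0.005 0.037 0 0 0 0" --pt "-1 0 0 0 0 0 0.135" --pt "-1 0 0 0 0 0 0.135" --pt "-1 0 0 0 0 0 0"

```text
clock: 7.4
tcp_pos: [0.6295, 0.1184, 0.1548]
orientation: [0.0, 0.998, -0.068, -0.001]
wrist_force: [-0.3, -0.0, -5.0]
finger_gap: 0.013
```

```bash
python3 - <<'E'
from h import *
o=np.array([.620,.044]);y=np.radians(-97.9);d=np.array([np.cos(y),np.sin(y)])
go([*(o-.072*d),.103],-7.9)
E
```

```text
t 7.4 tcp [0.6295 0.1184 0.1548] xang -7.85 gap 0.013 F [-0.3  -0.   -5.01] 
shift in present tool axes [0.001  0.003  0.0518] turn [0.0007 0.003  0.0009]
```

>>> carry_out --pt "-1 0.001 0.003 0.01 0 0.003 0" --pt "-1 0 0 0.02 0 0 0" --pt "-1 0 0 0.015 0 0 0" --pt "-1 0 0 0.005 0 0 0" --pt "-1 0 0 0 0 0 0"

```text
clock: 8.02
tcp_pos: [0.6308, 0.1157, 0.1062]
orientation: [0.0, 0.998, -0.069, 0.001]
wrist_force: [-0.5, 0.4, -3.6]
finger_gap: 0.0133
```

```bash
python3 - <<'E'
from h import *
go([.6299,.1153,.099],-7.9)
a=cam('scene');b=cam('top')
f=lambda x,s:cv2.resize(x,None,fx=s,fy=s,interpolation=cv2.INTER_CUBIC)
s=f(np.array(a['color'])[180:280,255:345],4);t=f(np.array(b['color'])[150:230,225:335],4)
s=f(np.array(a['color'])[180:280,255:345],4.4)
t=cv2.copyMakeBorder(t[:, :400],0,s.shape[0]-t.shape[0],0,0,cv2.BORDER_CONSTANT)
cv2.imwrite('pics/q.png',np.hstack([s,t])[...,::-1])
E
```

```text
t 8.03 tcp [0.6308 0.1157 0.1062] xang -7.88 gap 0.0133 F [-0.5   0.44 -3.55] 
shift in present tool axes [-0.0009  0.0005  0.0072] turn [ 0.0003 -0.0022  0.0003]
```

View pics/q.png

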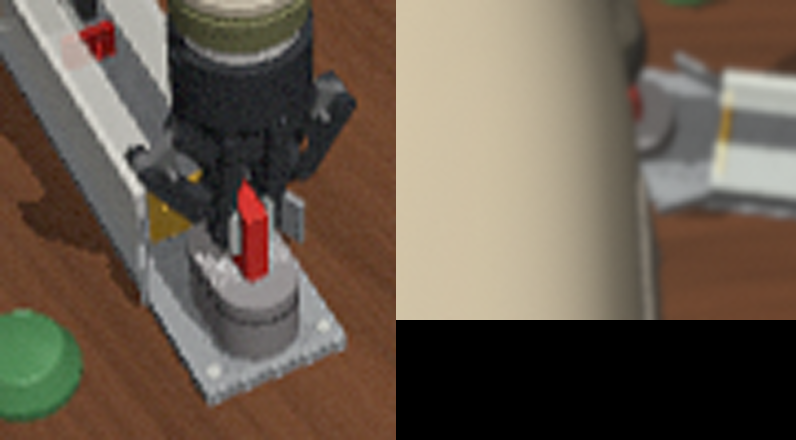

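The case hangs centred over the apron about 6 mm up and lined up with the mouth. Lowering gently to contact.

>>> carry_out --pt "-1 -0.001 0 0.003 0 -0.002 0" --pt "-1 0 0 0.002 0 0 0" --pt "-1 0 0 0.001 0 0 0" --pt "-1 0 0 0 0 0 0"

```text
clock: 8.62
tcp_pos: [0.63, 0.1157, 0.1006]
orientation: [0.0, 0.998, -0.069, 0.0]
wrist_force: [0.8, -0.8, -4.2]
finger_gap: 0.0133
```

>>> carry_out --pt "-1 0 0 0.001 0 0 0" --pt "-1 0 0 0 0 0 0"

```text
clock: 8.88
tcp_pos: [0.6301, 0.1158, 0.0996]
orientation: [0.0, 0.998, -0.069, 0.0]
wrist_force: [0.2, -0.1, -4.3]
finger_gap: 0.0132
```

>>> carry_out --pt "-1 0 0 0.0005 0 0 0" --pt "-1 0 0 0 0 0 0"

```text
clock: 9.12
tcp_pos: [0.6301, 0.1158, 0.0991]
orientation: [0.0, 0.998, -0.069, 0.0]
wrist_force: [0.5, 0.6, -3.0]
finger_gap: 0.0135
```

>>> carry_out --pt "-1 0 0 0.0005 0 0 0" --pt "-1 0 0 0 0 0 0"

```text
clock: 9.38
tcp_pos: [0.6301, 0.1158, 0.099]
orientation: [0.0, 0.998, -0.069, 0.001]
wrist_force: [-1.0, 0.8, -1.7]
finger_gap: 0.0134
```

>>> carry_out --pt "-1 0 0.005 0 0 0 0" --pt "-1 0 0.005 0 0 0 0" --pt "-1 0 0.005 0 0 0 0" --pt "-1 0 0.005 0 0 0 0" --pt "-1 0 0.005 0 0 0 0" --pt "-1 0 0.005 0 0 0 0" --pt "-1 0 0.004 0 0 0 0" --pt "-1 0 0.004 0 0 0 0" --pt "-1 0 0.004 0 0 0 0" --pt "-1 0 0.004 0 0 0 0"

```text
clock: 10.62
tcp_pos: [0.6241, 0.0716, 0.0991]
orientation: [-0.002, 0.998, -0.068, 0.001]
wrist_force: [0.2, 5.5, -1.6]
finger_gap: 0.0132
```

```bash
cat > st.py <<'E'
from h import *
s=env.get_state();o=np.array([.620,.044]);y=np.radians(-97.9);d=np.array([np.cos(y),np.sin(y)]);n=np.array([-d[1],d[0]])
p=s['tcp_pos'][:2]-o;F=s['wrist_force'];print('t',round(float(s['clock']),2),'rack x,y',(p@d).round(4),(p@n).round(4),'z',s['tcp_pos'][2].round(4),'F rack',(F[:2]@d).round(2),(F[:2]@n).round(2),F[2].round(2),'M',s['ft_torque'].round(2),'gap',s['finger_gap'].round(4))
E
python3 st.py
```

```text
Traceback (most recent call last):
  File "st.py", line 3, in <module>
    p=s['tcp_pos'][:2]-o;F=s['wrist_force'];print('t',round(float(s['clock']),2),'rack x,y',(p@d).round(4),(p@n).round(4),'z',s['tcp_pos'][2].round(4),'F rack',(F[:2]@d).round(2),(F[:2]@n).round(2),F[2].round(2),'M',s['ft_torque'].round(2),'gap',s['finger_gap'].round(4))
                                                                                                                                                                                                                                                      ^^^^^^^^^^^^^^^^^^^^^
AttributeError: 'float' object has no attribute 'round'
```

>>> carry_out --pt "-1 0 0.004 0 0 0 0" --pt "-1 0 0.004 0 0 0 0" --pt "-1 0 0.004 0 0 0 0" --pt "-1 0 0.004 0 0 0 0" --pt "-1 0 0.004 0 0 0 0"

```text
clock: 11.25
tcp_pos: [0.6226, 0.0523, 0.0994]
orientation: [-0.002, 0.998, -0.068, 0.002]
wrist_force: [3.6, 13.2, 0.3]
finger_gap: 0.013
```

```bash
sed -i "s/s\['finger_gap'\].round(4)/round(float(s['finger_gap']),4)/" st.py; python3 st.py
```

```text
t 11.25 rack x,y -0.0086 0.0015 z 0.0994 F rack -13.57 1.79 0.28 M [ 2.79 -0.65 -0.11] gap 0.013
```

>>> carry_out --pt "-1 0 0 0 0 0 0" --pt "-1 0 0 0 0 0 0"

```text
clock: 11.5
tcp_pos: [0.6226, 0.0514, 0.0992]
orientation: [-0.001, 0.998, -0.069, 0.002]
wrist_force: [3.8, 7.0, 0.7]
finger_gap: 0.0133
```

```bash
python3 - <<'E'
exec(open('st.py').read())
a=cam('scene');b=cam('top')
f=lambda x,s:cv2.resize(x,None,fx=s,fy=s,interpolation=cv2.INTER_CUBIC)
s=f(np.array(a['color'])[190:275,260:340],5);t=f(np.array(b['color'])[165:215,260:330],5.5)
t=cv2.copyMakeBorder(t,0,s.shape[0]-t.shape[0],0,0,cv2.BORDER_CONSTANT)
cv2.imwrite('pics/u.png',np.hstack([s,t])[...,::-1])
E
```

```text
t 11.5 rack x,y -0.0077 0.0016 z 0.0992 F rack -7.43 2.79 0.69 M [ 1.41 -0.78 -0.02] gap 0.0133
```

View pics/u.png

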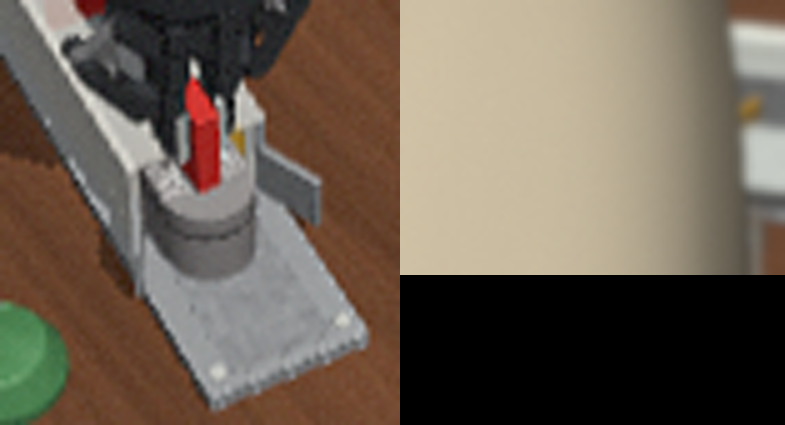

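The case is in the mouth with the flap half open (yellow edge visible at top crop (750,108)), and a static 7 N is consistent with the flap. I'll trim about 1.5 mm away from the near wall and continue.

>>> carry_out --pt "-1 -0.0005 0.003 0 0 0 0" --pt "-1 -0.0005 0.003 0 0 0 0" --pt "-1 -0.0005 0.003 0 0 0 0" --pt "-1 0 0.003 0 0 0 0" --pt "-1 0 0.003 0 0 0 0" --pt "-1 0 0.003 0 0 0 0"

```text
clock: 12.35
tcp_pos: [0.6192, 0.0335, 0.0992]
orientation: [-0.001, 0.998, -0.069, 0.003]
wrist_force: [5.2, 4.8, -2.4]
finger_gap: 0.0134
```

```bash
python3 st.py
```

```text
t 12.35 rack x,y 0.0105 0.0007 z 0.0992 F rack -5.43 4.52 -2.37 M [ 0.97 -1.21  0.  ] gap 0.0134
```

Forces are low. The flap pushes towards +y as described. Continuing.

>>> carry_out --pt "-1 0 0.004 0 0 0 0" --pt "-1 0 0.004 0 0 0 0" --pt "-1 0 0.004 0 0 0 0" --pt "-1 0 0.004 0 0 0 0" --pt "-1 0 0.004 0 0 0 0" --pt "-1 0 0.004 0 0 0 0" --pt "-1 0 0.004 0 0 0 0" --pt "-1 0 0.004 0 0 0 0"

```text
clock: 13.35
tcp_pos: [0.6142, 0.0012, 0.0991]
orientation: [-0.0, 0.998, -0.069, 0.002]
wrist_force: [3.4, 2.5, -2.3]
finger_gap: 0.013
```

```bash
python3 st.py
```

```text
t 13.35 rack x,y 0.0432 0.0002 z 0.0991 F rack -2.9 3.06 -2.29 M [ 0.63 -0.91  0.02] gap 0.013
```

>>> carry_out --pt "-1 0 0.004 0 0 0 0" --pt "-1 0 0.004 0 0 0 0" --pt "-1 0 0.004 0 0 0 0" --pt "-1 0 0.004 0 0 0 0" --pt "-1 0 0.004 0 0 0 0" --pt "-1 0 0.004 0 0 0 0" --pt "-1 0 0.004 0 0 0 0" --pt "-1 0 0.004 0 0 0 0" --pt "-1 0 0.004 0 0 0 0" --pt "-1 0 0.004 0 0 0 0"

```text
clock: 14.6
tcp_pos: [0.6082, -0.0387, 0.0991]
orientation: [-0.0, 0.998, -0.069, 0.002]
wrist_force: [4.4, 7.1, 10.8]
finger_gap: 0.0132
```

```bash
python3 st.py
```

```text
t 14.6 rack x,y 0.0835 -0.0004 z 0.0991 F rack -7.67 3.4 10.78 M [ 1.76 -1.2  -0.05] gap 0.0132
```

Fz has risen to +10.8, so the case is being pressed into the felt. Easing up.

>>> carry_out --pt "-1 0 0 -0.0006 0 0 0" --pt "-1 0 0 0 0 0 0"

```text
clock: 14.85
tcp_pos: [0.6072, -0.0393, 0.099]
orientation: [0.001, 0.998, -0.069, 0.0]
wrist_force: [3.4, -0.9, -1.6]
finger_gap: 0.0132
```

```bash
python3 st.py
```

```text
t 14.85 rack x,y 0.0843 -0.0012 z 0.099 F rack 0.44 3.5 -1.64 M [-0.18 -0.84 -0.07] gap 0.0132
```

>>> carry_out --pt "-1 0 0.002 0 0 0 0" --pt "-1 0 0.002 0 0 0 0" --pt "-1 0 0.002 0 0 0 0" --pt "-1 0 0.002 -0.0003 0 0 0" --pt "-1 0 0.002 0 0 0 0" --pt "-1 0 0.002 0 0 0 0"

```text
clock: 15.6
tcp_pos: [0.6055, -0.0509, 0.0996]
orientation: [0.0, 0.998, -0.069, 0.001]
wrist_force: [3.0, -2.4, -3.7]
finger_gap: 0.0133
```

```bash
python3 st.py
```

```text
t 15.6 rack x,y 0.096 -0.0013 z 0.0996 F rack 2.0 3.3 -3.74 M [-0.43 -0.86 -0.08] gap 0.0133
```

>>> carry_out --pt "-1 0 0.0015 0 0 0 0" --pt "-1 0 0.0015 0 0 0 0" --pt "-1 0 0.0015 0 0 0 0" --pt "-1 0 0.0015 0 0 0 0" --pt "-1 0 0 0 0 0 0"

```text
clock: 16.23
tcp_pos: [0.6044, -0.0564, 0.0994]
orientation: [0.0, 0.998, -0.069, 0.0]
wrist_force: [-0.3, 0.3, -2.9]
finger_gap: 0.0137
```

>>> carry_out --pt "-1 0 0.001 0 0 0 0" --pt "-1 0 0.001 0 0 0 0" --pt "-1 0 0.001 0 0 0 0" --pt "-1 0 0.001 0 0 0 0" --pt "-1 0 0 0 0 0 0"

```text
clock: 16.85
tcp_pos: [0.6041, -0.0604, 0.0996]
orientation: [0.0, 0.998, -0.069, 0.0]
wrist_force: [-0.2, 0.5, -3.8]
finger_gap: 0.0131
```

```bash
python3 st.py
```

```text
t 16.85 rack x,y 0.1056 -0.0014 z 0.0996 F rack -0.44 -0.26 -3.76 M [ 0.04 -0.02 -0.01] gap 0.0131
```

The lateral force dropped to zero, so the flap has sprung shut behind the case. Now feeling for the buffer.

>>> carry_out --pt "-1 0 0.001 0.0002 0 0 0" --pt "-1 0 0.001 0 0 0 0" --pt "-1 0 0.001 0 0 0 0" --pt "-1 0 0.001 0 0 0 0" --pt "-1 0 0 0 0 0 0"

```text
clock: 17.48
tcp_pos: [0.6035, -0.0644, 0.0994]
orientation: [0.0, 0.998, -0.069, 0.001]
wrist_force: [-0.2, 0.2, -3.9]
finger_gap: 0.0133
```

```bash
python3 st.py
```

```text
t 17.48 rack x,y 0.1096 -0.0014 z 0.0994 F rack -0.2 -0.25 -3.87 M [ 0.04 -0.06 -0.04] gap 0.0133
```

>>> carry_out --pt "-1 0 0.001 0.0002 0 0 0" --pt "-1 0 0.001 0 0 0 0" --pt "-1 0 0.001 0 0 0 0" --pt "-1 0 0 0 0 0 0"

```text
clock: 17.98
tcp_pos: [0.6032, -0.0668, 0.0992]
orientation: [-0.0, 0.998, -0.069, 0.001]
wrist_force: [1.5, 4.0, -2.2]
finger_gap: 0.0136
```

>>> carry_out --pt "-1 0 0.001 0 0 0 0" --pt "-1 0 0.001 0 0 0 0" --pt "-1 0 0 0 0 0 0"

```text
clock: 18.35
tcp_pos: [0.603, -0.0681, 0.0993]
orientation: [-0.001, 0.998, -0.069, 0.001]
wrist_force: [1.0, 6.2, -2.4]
finger_gap: 0.0132
```

>>> carry_out --pt "-1 0 0.001 0 0 0 0" --pt "-1 0 0 0 0 0 0"

```text
clock: 18.6
tcp_pos: [0.6029, -0.0687, 0.0994]
orientation: [-0.002, 0.998, -0.068, 0.001]
wrist_force: [0.9, 7.4, -3.1]
finger_gap: 0.0136
```

>>> carry_out --pt "-1 0 0.001 0 0 0 0" --pt "-1 0 0 0 0 0 0"

```text
clock: 18.85
tcp_pos: [0.6028, -0.0692, 0.0994]
orientation: [-0.002, 0.998, -0.068, 0.001]
wrist_force: [0.3, 8.6, -1.0]
finger_gap: 0.0134
```

```bash
python3 st.py
```

```text
t 18.85 rack x,y 0.1145 -0.0014 z 0.0994 F rack -8.59 -0.86 -1.04 M [ 2.08 -0.2  -0.03] gap 0.0134
```

>>> carry_out --pt "-1 0 0.001 0 0 0 0" --pt "-1 0 0.001 0 0 0 0" --pt "-1 0 0 0 0 0 0"

```text
clock: 19.23
tcp_pos: [0.6026, -0.0703, 0.0995]
orientation: [-0.003, 0.998, -0.068, 0.001]
wrist_force: [1.2, 11.8, -1.8]
finger_gap: 0.0135
```

>>> carry_out --pt "-1 0 0.001 0 0 0 0" --pt "-1 0 0 0 0 0 0" --pt "-1 0 0 0 0 0 0"

```text
clock: 19.6
tcp_pos: [0.6025, -0.0708, 0.0996]
orientation: [-0.003, 0.998, -0.068, 0.001]
wrist_force: [-0.1, 12.9, -0.5]
finger_gap: 0.0129
```

```bash
python3 st.py
```

```text
t 19.6 rack x,y 0.1161 -0.0015 z 0.0996 F rack -12.74 -1.92 -0.51 M [ 3.04 -0.28 -0.01] gap 0.0129
```

>>> carry_out --pt "-1 0 0 0 0 0 0" --pt "-1 0 0 0 0 0 0" --pt "-1 0 0 0 0 0 0" --pt "-1 0 0 0 0 0 0" --pt "-1 0 0 0 0 0 0" --pt "-1 0 0 0 0 0 0" --pt "-1 0 0 0 0 0 0"

```text
clock: 20.48
tcp_pos: [0.6025, -0.0708, 0.0996]
orientation: [-0.003, 0.998, -0.068, 0.001]
wrist_force: [1.7, 12.2, -1.1]
finger_gap: 0.0135
```

>>> carry_out --pt "-1 0 -0.001 0 0 0 0" --pt "-1 0 -0.001 0 0 0 0" --pt "-1 0 -0.001 0 0 0 0" --pt "-1 0 -0.001 0 0 0 0" --pt "-1 0 -0.001 0 0 0 0" --pt "-1 0 0 0 0 0 0"

```text
clock: 21.22
tcp_pos: [0.603, -0.068, 0.0993]
orientation: [-0.001, 0.998, -0.068, 0.001]
wrist_force: [1.3, 6.2, -1.8]
finger_gap: 0.0133
```

```bash
python3 st.py
```

```text
t 21.23 rack x,y 0.1133 -0.0014 z 0.0993 F rack -6.27 0.44 -1.83 M [ 1.48 -0.13  0.01] gap 0.0133
```

>>> carry_out --pt "-1 0 -0.001 0 0 0 0" --pt "-1 0 -0.001 0 0 0 0" --pt "-1 0 -0.001 0 0 0 0" --pt "-1 0 0 0.0002 0 0 0" --pt "-1 0 0 0 0 0 0"

```text
clock: 21.85
tcp_pos: [0.6033, -0.0665, 0.099]
orientation: [0.0, 0.998, -0.069, 0.001]
wrist_force: [-0.0, 2.7, -2.6]
finger_gap: 0.0133
```

```bash
python3 st.py
```

```text
t 21.85 rack x,y 0.1117 -0.0014 z 0.099 F rack -2.68 -0.4 -2.65 M [ 0.59 -0.    0.  ] gap 0.0133
```

Down to 2.7 N with the case on the felt. Letting go and rising, then clearing the view.

>>> carry_out --pt "-0.5 0 0 0 0 0 0" --pt "-0.2 0 0 0 0 0 0" --pt "0 0 0 0 0 0 0" --pt "0 0 0 0 0 0 0" --pt "0 0 0 0 0 0 0" --pt "0 0 0 -0.005 0 0 0" --pt "0 0 0 -0.015 0 0 0" --pt "0 0 0 -0.03 0 0 0" --pt "0 0 0 -0.04 0 0 0" --pt "0 0 0 -0.04 0 0 0" --pt "0 0 0 -0.02 0 0 0" --pt "0 -0.04 0 0 0 0 0" --pt "0 -0.05 0 0 0 0 0" --pt "0 -0.05 0 0 0 0 0" --pt "0 -0.03 0 0 0 0 0" --pt "0 0 0 0 0 0 0"

```text
clock: 23.85
tcp_pos: [0.4331, -0.0424, 0.2504]
orientation: [0.0, 0.998, -0.069, 0.001]
wrist_force: [0.2, 0.2, 0.5]
finger_gap: 0.0427
```

```bash
python3 - <<'E'
exec(open('st.py').read())
a=cam('scene');b=cam('top')
f=lambda x,s:cv2.resize(x,None,fx=s,fy=s,interpolation=cv2.INTER_CUBIC)
s=f(np.array(a['color'])[130:330,180:500],2.4);t=f(np.array(b['color'])[165:212,265:395],4)
s=s[:400];t=cv2.copyMakeBorder(t,0,0,0,s.shape[1]-t.shape[1],cv2.BORDER_CONSTANT)
cv2.imwrite('pics/v.png',np.vstack([s,t])[...,::-1])
E
```

```text
t 23.85 rack x,y 0.1113 -0.1733 z 0.2504 F rack -0.24 0.21 0.47 M [-0.03  0.01  0.01] gap 0.0427
```

View pics/v.png

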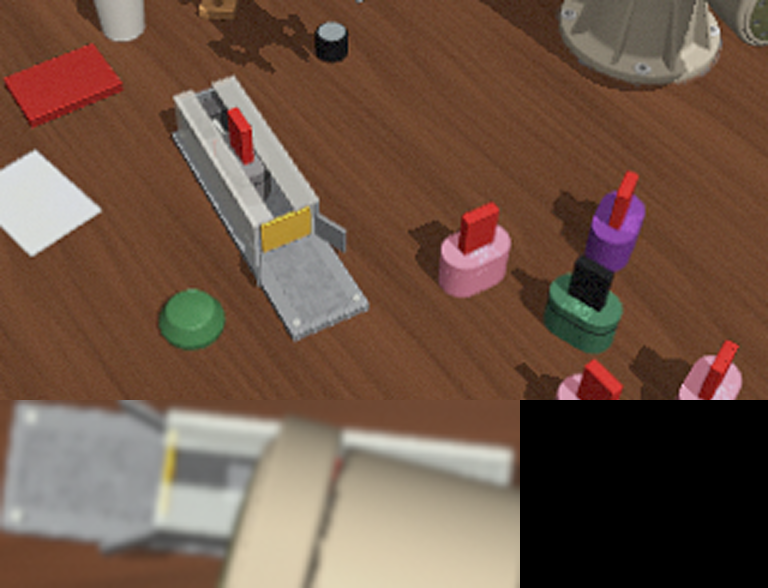

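The case stands upright in the bay (grip at (240,135)), the yellow flap is shut (290,230), and everything else looks unmoved. The robot is clear, so I'm handing in.

```bash
python3 -c "
from workcell import env
print(env.hand_in())"
```

```text
the job is handed in; nothing more can be done
None
```

The grey case is in the return bay, upright, with the yellow flap shut behind it. I handed the job in at about 24 s of the 51 s allowed.

- **Entry:** I gripped it by the red grip, set it on the apron and slid it in through the mouth, its nose pushing the flap open. The sideways flap force dropped to zero at about rack x = 0.105 m, where the flap sprang shut.
- **Buffer:** Contact came with the grip at about rack x = 0.112 m. I pressed to 12–13 N and held it for about 1 s, backed off to 2.7 N, then let go.
- **Forces:** While sliding in, the readings peaked once at 13.6 N along the push direction. Fz also rose once to +10.8 N, meaning the case was pressing into the felt, so I eased up. I only read forces at the end of each move call, so brief peaks in between were not seen.
- **Last check:** The final picture showed the case upright, the flap shut, and the green case and the other objects in view where they were. The tape roll and one end of the desk were outside that crop. The robot was clear, touching nothing. The arm hid part of the bay in the top view, so the final position was confirmed from the scene camera only.

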